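# Put the sink strainer away under its cover

## Robot

A 6-joint arm with a two-finger parallel gripper is mounted at the origin on the work surface. World frame = base frame: x ahead of the robot, y to its left, z up, the work surface at z = 0. Lengths are in m, angles in degrees, forces in N, time in s.
With the tool pointing down it reaches from about 0.3 to 0.75 m from the base axis. Payload 8.5 kg.
Tool frame: the origin (TCP) lies on the centre line of the jaws, within the pads' length; the fingertips stand 19 mm ahead of it and the grasp point (between the pads) is the TCP; z points along the fingers, x is the direction in which the jaws open and shut, and the axes are right-handed (so a half turn about z gives the same grasp; the last joint's range is limited). The gripper opens to 85 mm and grips with 20 to 120 N. Pads are 22 mm wide; open, the fingers measure 114 mm over their backs; the gripper's body (76 mm by 85 mm) begins 54 mm behind the grasp point. The pads swing forward as they close: fully open they stand 13 mm farther back than shut.
Start: joints at [-86.591, 21.807, 74.336, -0, 83.858, -12.336], TCP at [0.149, -0.529, 0.25] pointing down, gripper open.
Joint ranges: [-178.18, 178.18], [-50.72, 133.34], [12.68, 142.11], [-81.47, 261.47], [9.98, 163.14], [-165.26, 165.26]. Speed limits (degrees/s): [136.94, 136.94, 180, 180, 180, 180].

## Interface

Orientations are given as a 3x3 rotation matrix whose columns are the frame's x, y, z axes.
In Python, from rig import env, cams, order gives the robot as it stands.
- The arm moves only by the tool step_arm, never from a script. Its argument "steps" is a list of rows, each an object with "xyz": the shift along the tool's x, y, z normalised to -1 to 1, where 1 is 0.04 m, a list of three; "turn": the turn, a rotation vector about the tool's x, y, z normalised to -1 to 1, where 1 is 0.08 rad, a list of three; "gripper": the gripper command: -1 is shut, 1 is fully open, values between are in proportion. A call has 1 to 20 rows; each row shifts and turns the commanded pose from where the row before left it, along the tool's axes as they then stand; what a row does not reach is not made up. A row lasts 1/12 s, in which the tool goes at most 41.7 mm and 7.16 degrees, less where a joint would pass 70% of its speed; a pose out of reach is approached as far as the arm can. A call with a number of a shift or a turn outside -1 to 1 is refused whole. A call with a gripper value outside its range is refused whole. The fingers move at their own pace and stop on an object; "squeeze" is the grip in N (left out, the last holds). Time passes only in rows, so rows that do not move let the fingers close. It gives the time, the measured TCP pose, the force and the opening at its end, in the units of the state.
- env.observe(): the state, without advancing time (a new reading comes with each control period).
- cams.get_image(name): name is "side" or "top" or "wrist"; returns (picture, depth): 384x512x3 uint8, red, green, blue; 384x512 float32, m along the optical axis (not along the pixel's ray), 0 where there is no reading.
- cams.camera_info(name): a dict with "fx", "fy", "cx", "cy" (pixels), "extrinsics" (4x4, takes a point from camera to world coordinates). Camera axes: x right, y down, z forward; pixel columns grow to the right and rows downward; lengths in m; the calibration is good to about 2 mm. The wrist camera is an equidistant fisheye: a pixel r from the principal point sees the ray r / f radians off the axis. A picture is of the moment at which its call begins: read the wrist's pose just before it. camera_info takes no time and is no camera call; for the wrist camera it gives the pose at the moment of the call.
- order.close_job(): hands the job in, once; it reports no verdict.
The state is a dict: "time_s": time; "q": joint angles; "qvel": joint speeds; "joint_efforts": joint torques, N m; "position": TCP position; "tool_rot": TCP orientation; "ft_force": force on the tool from outside, world axes, zero at the start; "wrist_torque": the same for the moment, N m; "grip_width": finger opening in m.
Only numpy, scipy, OpenCV 4.12 (cv2) and the standard library are available. Lean on these libraries where they do the work, as an engineer would, in place of code of your own. Each camera call takes 0.05 s, during which the arm holds its last target. There are 200 camera calls.

## Task

Slide the chrome sink strainer along the cabinet floor, without picking it up, through the open side of the low white box and onto the round mark in its corner. Then lower the grey hinged cover gently until it lies fully shut on the box. Leave the tub in the other corner, the bottle and the brush where they are.

Things in the scene. Friction and masses are not known exactly. Their poses are not given: they have to be found in the camera images.
- strainer: Chrome sink strainer lying rim down on the cabinet floor: a round rim 92 mm across and 14 mm high, upright all round, then a low perforated dome to 30 mm high. About 0.15 to 0.28 kg. Too wide to be gripped across the rim; it slides on the floor. Origin: centre of its underside, on the floor.
- box: Low white box fixed to the cabinet floor; no floor of its own (z = 0 runs through). Three walls 50 mm high, 8 mm thick, fourth side open. Origin: on the floor, middle. Own +x points from the open side to the end wall (inner face at x = +80 mm), roughly world +y, within 0.25 rad; side walls' inner faces at y = +115 and -115 mm; they end at x = -88 mm, the open side.
- mark: Round mark on the cabinet floor, a thin flat dark ring 96 mm across, in one of the two corners at the box's end wall (which one varies). Its centre is 50 mm from the inner faces of the end wall and of the nearer side wall, so a strainer centred on it clears both by 4 mm. Origin: its centre.
- cover (a joint): Hinge of the grey cover, rad: 0 = lying shut on the walls (its stop), 1.57 = upright, 1.9 = fully back. Starts at 1.5 to 1.8. Stiff hinge (0.25 N m, some 2 N at the free edge): the 150 g cover stays where it is left and moves only while pushed. Hinge line parallel to the box's y axis, above the end wall, at box x = +84 mm, height 55 mm.
- cover_hinge (a point): Middle of the cover's hinge line (at mid-thickness of the cover). The cover is a flat plate 6 mm thick, 246 mm along the hinge and 170 mm from the hinge line to the free edge. Shut, it reaches from the hinge towards the box's open side, its top face 58 mm above the floor.
- cover_edge (a point): Middle of the cover's free edge, on the outer face (the face that is on top when shut, and looks away from the box's inside, towards box +x, when upright).
- tub: Bystander: low round white tub 70 mm across, 42 mm high, 0.35 kg, standing loose in the other corner of the box's end wall, 130 mm (centre to centre) from the mark. Origin: centre of its underside.
- bottle: Bystander: blue plastic bottle, 70 mm across, 190 mm high, standing loose. Origin: centre of its underside.
- brush: Bystander: bamboo dish brush 230 mm long, 40 mm high at its head, lying loose beyond the work, about along world y, bristles down. Origin: on the floor, near its mid-length.
Not all that is in view belongs to the job. Leave any purple or yellow look-alike of the strainer alone.

How it is judged (in metres and radians):
On the way, in this order (a step that is already met when the one before it is completed fails the run):
1. the strainer lies on the mark, at rest, the cover still raised (horizontal distance between strainer and mark below 0.014 m and height (world z) of strainer below 0.004 m and angle between strainer's own z axis and vertical below 0.1 rad and linear speed of strainer below 0.01 m/s and value of joint cover above 0.8 rad), for 0.2 s.
2. the cover lies shut on the box (value of joint cover below 0.035 rad), for 0.2 s.
At the end, for the whole second after the job is handed in: The strainer lies flat on the floor with its centre within 14 mm of the mark's centre, the cover is shut to within 0.035 rad (6 mm at its free edge), both at rest, the tub, bottle and brush still in place (within 20, 30 and 30 mm) (horizontal distance between strainer and mark below 0.014 m and height (world z) of strainer below 0.004 m and angle between strainer's own z axis and vertical below 0.1 rad and value of joint cover below 0.035 rad and velocity of joint cover between -0.05 and 0.05 rad/s and linear speed of strainer below 0.01 m/s and distance of tub from where it was at the start of the episode below 0.02 m); the robot touches nothing.
It fails at once if the strainer is picked up (more than 10 mm off the floor) or tipped over (height (world z) of strainer above 0.01 m or angle between strainer's own z axis and vertical above 0.4 rad).
It fails at once if the cover is slammed: it closes faster than 2 rad/s (0.34 m/s at its free edge) (velocity of joint cover below -2 rad/s).
It fails at once if the fingers press on the box or its cover with more than 60 N (contact force between the fingers and box above 60 N).
It fails at once if the tub is displaced by more than 20 mm (distance of tub from where it was at the start of the episode above 0.02 m).
It fails at once if the bottle or the brush is displaced by more than 30 mm (distance of any of bottle, brush from where it was at the start of the episode above 0.03 m).
It also fails if it takes over 58 s, if anything falls off the work surface, if the arm or the gripper's body presses on something with over 40 N, if the wrist force passes 120 N, or if a joint passes its speed limit or range.

## Working session

There is one attempt and no reset: what is moved stays moved. The work goes in short steps, Python scripts to look and compute and a tool call to move; the robot and the scene stay as the last step left them, time stands still between calls to the robot, and variables do not carry over. Pictures are saved under pics/ and viewed, about 8 in all and at most 12, crops included, and the job is handed in when it is done.

Besides the shell and the picture viewer there is one more tool, called after ">>>" in YAML: its name, and indented under it one key for each argument. step_arm: Moves the arm, as the interface text tells. Scaled input: -1 to 1 covers 0.04 m each way for a shift and 0.08 rad each way for a turn. Its arguments: {"type":"object","properties":{"steps":{"type":"array"},"squeeze":{"type":"number"}},"required":["steps"]}

```bash
mkdir -p pics; cat > look.py <<'E'
import sys,cv2,numpy as np
from rig import env,cams,order
for n in ("top","side"):
    im,d=cams.get_image(n); np.savez(f"pics/{n}0.npz",im=im,d=d)
    cv2.imwrite(f"pics/{n}0.png",im[:,:,::-1])
    i=cams.camera_info(n); print(n,{k:np.round(i[k],4).tolist() for k in i})
s=env.observe(); print(s)
a=cv2.imread("pics/top0.png");b=cv2.imread("pics/side0.png")
E
python3 look.py
```

```text
top {'fx': 364.2206, 'fy': 364.2206, 'cx': 249.737, 'cy': 191.9519, 'extrinsics': [[0.0088, -0.9895, 0.144, 0.4664], [-0.9999, -0.0098, -0.0065, -0.0281], [0.0079, -0.144, -0.9895, 0.8702], [0.0, 0.0, 0.0, 1.0]]}
side {'fx': 390.1454, 'fy': 390.1454, 'cx': 249.6024, 'cy': 189.8926, 'extrinsics': [[0.8893, -0.2448, 0.3862, 0.2356], [-0.457, -0.4464, 0.7693, -0.689], [-0.0159, -0.8607, -0.5089, 0.4826], [0.0, 0.0, 0.0, 1.0]]}
{'time_s': 0.1, 'q': array([-8.65882237e+01,  2.18379516e+01,  7.43797486e+01, -9.70815682e-04,
        8.38581374e+01, -1.23363057e+01]), 'qvel': array([ 0.09230624, -0.02672406, -0.10694031,  0.10327908,  0.01144004,
       -0.02453648]), 'joint_efforts': array([ 4.09944478e-03, -4.49218547e+01, -2.31652880e+01, -2.15010045e-04,
        3.71060873e-03,  1.68565441e-05]), 'position': array([ 0.14924883, -0.52911289,  0.2497697 ]), 'tool_rot': array([[ 2.71409925e-01, -9.62463840e-01, -9.55871460e-05],
       [-9.62462971e-01, -2.71409811e-01,  1.32026575e-03],
       [-1.29665133e-03, -2.66334139e-04, -9.99999124e-01]]), 'ft_force': array([ 1.04718281, -0.15934206,  0.13969325]), 'wrist_torque': array([ 0.03886393, -0.00960703, -0.0114884 ]), 'grip_width': 0.08513797463283777}
```

View pics/top0.png

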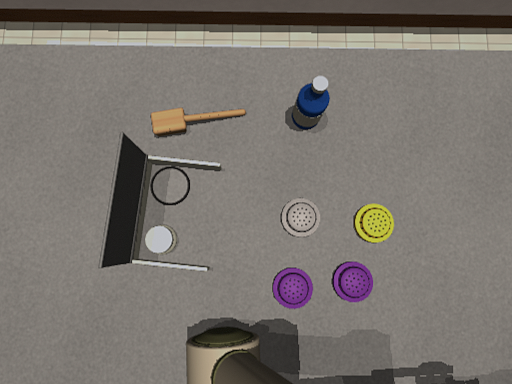

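View pics/side0.png

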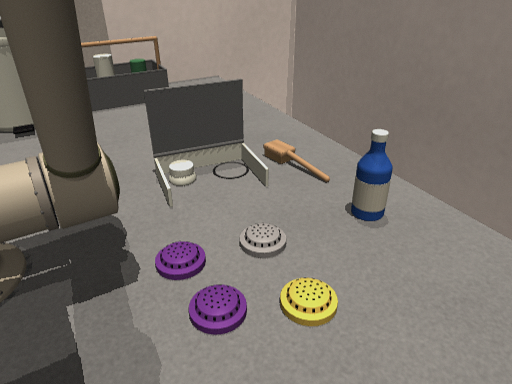

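The top view shows the grey strainer at (300,217), the mark ring at (171,186), the tub at (160,239), the bottle at (313,100) and the brush near (200,117). The cover is raised at the left. In the side view the grey strainer is at (263,238). The look-alikes in the top view are purple at (293,288) and (353,281), and yellow at (374,223). Only (300,217) is chrome/grey, so I'll confirm it in a crop and measure.

```bash
cat > meas.py <<'E'
import cv2,numpy as np
from rig import cams
def ray(n,uv,z):
    i=cams.camera_info(n);E=np.array(i["extrinsics"]);uv=np.atleast_2d(uv)
    d=np.c_[(uv[:,0]-i["cx"])/i["fx"],(uv[:,1]-i["cy"])/i["fy"],np.ones(len(uv))]@E[:3,:3].T
    return E[:3,3]+d*((z-E[2,3])/d[:,2])[:,None]
def cloud(n,d):
    i=cams.camera_info(n);E=np.array(i["extrinsics"]);v,u=np.mgrid[:384,:512]
    p=np.dstack([(u-i["cx"])/i["fx"]*d,(v-i["cy"])/i["fy"]*d,d])
    return p@E[:3,:3].T+E[:3,3]
def tri(uvt,uvs):
    o=[];D=[]
    for n,uv in(("top",uvt),("side",uvs)):
        a,b=ray(n,uv,0.)[0],ray(n,uv,.1)[0];o.append(a);D.append((b-a)/np.linalg.norm(b-a))
    A=sum(np.eye(3)-np.outer(d,d) for d in D);return np.linalg.solve(A,sum((np.eye(3)-np.outer(d,d))@p for d,p in zip(D,o)))
E
python3 - <<'E'
from meas import *
im={};P={}
for n in("top","side"):
    f=np.load(f"pics/{n}0.npz");im[n]=f["im"];P[n]=cloud(n,f["d"])
def comp(mask,near):
    k,l,s,c=cv2.connectedComponentsWithStats(mask.astype(np.uint8))
    j=1+np.argmin(np.hypot(*(c[1:]-near).T)+(s[1:,4]<15)*1000);return l==j,s[j,4],c[j]
# strainer
cs={}
for n,uv in(("top",(300,217)),("side",(263,238))):
    m,a,c=comp((P[n][...,2]>.007)&(P[n][...,2]<.04),uv);p=P[n][m];cs[n]=c
    q=p[:,:2].astype(np.float32);print(n,"strainer",a,c,"circle",cv2.minEnclosingCircle(q),"zmax",np.percentile(p[:,2],98))
    rim=p[(p[:,2]<.014)];print("  rim fit",cv2.fitEllipse(rim[:,:2].astype(np.float32)))
print("tri dome",tri(cs["top"],cs["side"]))
# mark
for n,uv,w in(("top",(171,186),24),("side",(231,170),22)):
    g=im[n].astype(int).sum(2);m=(g<110);b=np.zeros_like(m);b[uv[1]-w:uv[1]+w,uv[0]-w:uv[0]+w]=1
    m&=b&(P[n][...,2]<.006);v,u=np.nonzero(m);w3=ray(n,np.c_[u,v],0)
    e=cv2.fitEllipse(w3[:,:2].astype(np.float32));print(n,"mark",m.sum(),e,"depth z",np.median(P[n][m][:,2]))
# tub
for n,uv in(("top",(160,239)),("side",(181,168))):
    p=P[n];m=(p[...,2]>.036)&(p[...,2]<.046)&(im[n].min(2)>150);m,a,c=comp(m,uv);print(n,"tub",a,c,cv2.minEnclosingCircle(p[m][:,:2].astype(np.float32)))
# walls
p=P["top"];m=(p[...,2]>.042)&(p[...,2]<.055)&(im["top"].min(2)>130)
for uv in((184,161),(170,265)):
    mm,a,c=comp(m,uv);q=p[mm];r=cv2.minAreaRect(q[:,:2].astype(np.float32));print("wall",a,c,np.median(q[:,2]),cv2.boxPoints(r).round(4).tolist())
# cover
for n in P:
    p=P[n];m=(p[...,2]>.08)&(p[...,2]<.3)&(p[...,1]>.2)&(p[...,0]>.2)&(p[...,0]<.7)&(im[n].max(2)<90);q=p[m]
    c=np.median(q,0);u,s,vt=np.linalg.svd(q-q.mean(0),full_matrices=False);print(n,"cover",m.sum(),q.min(0),q.max(0),"normal",vt[2])
p=P["top"]
for nm,uv in(("bottle",(313,100)),("brush",(200,117))):
    mm,a,c=comp(p[...,2]>.015,uv);print(nm,p[mm].min(0),p[mm].max(0))
a=cv2.resize(im["top"][170:320,120:420],None,fx=2.6,fy=2.6);cv2.imwrite("pics/crop1.png",a[:,:,::-1])
E
```

```text
top strainer 1187 [300.14911542 216.7935973 ] circle ((0.5338152050971985, -0.1533297896385193), 0.04617713764309883) zmax 0.0320316112574493
  rim fit ((0.5336863994598389, -0.15329451858997345), (0.0845392495393753, 0.08677900582551956), 47.06257247924805)
side strainer 1194 [262.39782245 238.64154104] circle ((0.5303213596343994, -0.15435150265693665), 0.046484366059303284) zmax 0.03132882924455945
  rim fit ((0.5311468839645386, -0.15308131277561188), (0.08968904614448547, 0.09119225293397903), 137.6532745361328)
tri dome [ 0.53224789 -0.1531608   0.00902225]
top mark 163 ((0.6073154807090759, 0.15878532826900482), (0.09032707661390305, 0.09057465940713882), 123.64867401123047) depth z 0.0009410526865747393
side mark 35 ((0.606146514415741, 0.16099199652671814), (0.09033682942390442, 0.0958469808101654), 149.44552612304688) depth z 0.0011915312080325036
top tub 553 [158.17179024 238.81916817] ((0.4786204993724823, 0.1715281456708908), 0.030223334208130836)
side tub 219 [180.79452055 165.        ] ((0.4756247103214264, 0.1706792116165161), 0.030922355130314827)
wall 270 [183.41851
[... 162 characters left out ...]
853], [0.6622999906539917, 0.20239999890327454]]
wall 248 [169.37096774 264.76612903] 0.049567737795474576 [[0.4099999964237213, 0.061400000005960464], [0.4172999858856201, 0.06069999933242798], [0.43309998512268066, 0.2257000058889389], [0.42579999566078186, 0.2264000028371811]]
top cover 2954 [0.42595833 0.20064518 0.08003649] [0.66905165 0.22922073 0.22592423] normal [0.0963487  0.99508804 0.02273136]
side cover 6712 [0.35271977 0.20001423 0.08003976] [0.66761876 1.28657001 0.29157691] normal [-0.00409707 -0.05996105 -0.99819231]
bottle [ 0.46637654 -0.2014827   0.01506724] [ 0.81605681 -0.02811268  0.87019781]
brush [ 0.46637654 -0.02811268  0.01503185] [0.79605456 0.20411274 0.87019781]
```

View pics/crop1.png

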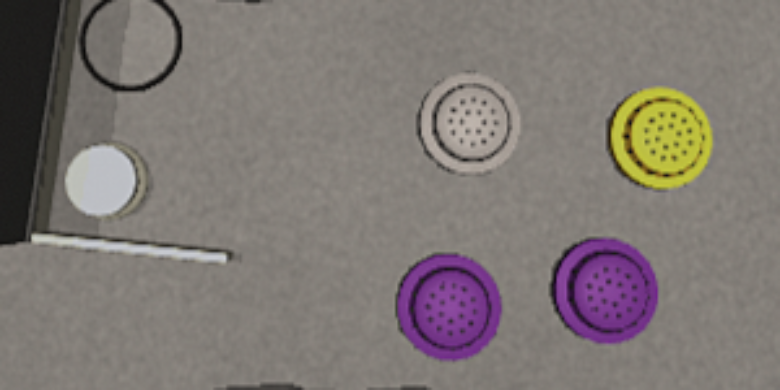

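The crop confirms the grey strainer at crop (470,122). The purple and yellow ones are decoys.

| Item | Measured, world (m) | Check |
|---|---|---|
| Strainer | (0.532, -0.1535) | rim and height sizes fit the text |
| Mark | (0.607, 0.160) | agrees with the position worked out from the walls, (0.608, 0.1605) |
| Tub | (0.478, 0.172) | expected (0.478, 0.173) |

Box +x runs at a yaw of about 84.4°. I'll push the strainer with the two fingers 50 mm apart, in a straight line at yaw 76.6°.

>>> step_arm:
  steps:
    - {"xyz":[0,0,0],"turn":[0,0,-1],"gripper":0.18}
    - {"xyz":[0,0,0],"turn":[0,0,-1],"gripper":0.18}
    - {"xyz":[0,0,0],"turn":[0,0,-1],"gripper":0.18}
    - {"xyz":[0,0,0],"turn":[0,0,-1],"gripper":0.18}
    - {"xyz":[0,0,0],"turn":[0,0,-1],"gripper":0.18}
    - {"xyz":[0,0,0],"turn":[0,0,-1],"gripper":0.18}
    - {"xyz":[0,0,0],"turn":[0,0,-1],"gripper":0.18}
    - {"xyz":[0,0,0],"turn":[0,0,-1],"gripper":0.18}
    - {"xyz":[0,0,0],"turn":[0,0,-1],"gripper":0.18}
    - {"xyz":[0,0,0],"turn":[0,0,-1],"gripper":0.18}
    - {"xyz":[0,0,0],"turn":[0,0,-1],"gripper":0.18}
    - {"xyz":[0,0,0],"turn":[0,0,-1],"gripper":0.18}
    - {"xyz":[0,0,0],"turn":[0,0,-1],"gripper":0.18}
    - {"xyz":[0,0,0],"turn":[0,0,-0.29],"gripper":0.18}

```text
time_s: 1.27
position: [0.1492, -0.5292, 0.25]
tool_rot: [[0.974, -0.228, -0.0], [-0.228, -0.974, 0.001], [-0.0, -0.001, -1.0]]
ft_force: [-0.4, -0.7, 0.1]
grip_width: 0.0506
```

>>> step_arm:
  steps:
    - {"xyz":[0.51,-0.68,0],"turn":[0,0,0],"gripper":0.18}
    - {"xyz":[0.51,-0.68,0],"turn":[0,0,0],"gripper":0.18}
    - {"xyz":[0.51,-0.68,0],"turn":[0,0,0],"gripper":0.18}
    - {"xyz":[0.51,-0.68,0],"turn":[0,0,0],"gripper":0.18}
    - {"xyz":[0.51,-0.68,0],"turn":[0,0,0],"gripper":0.18}
    - {"xyz":[0.51,-0.68,0],"turn":[0,0,0],"gripper":0.18}
    - {"xyz":[0.51,-0.68,0],"turn":[0,0,0],"gripper":0.18}
    - {"xyz":[0.51,-0.68,0],"turn":[0,0,0],"gripper":0.18}
    - {"xyz":[0.51,-0.68,0],"turn":[0,0,0],"gripper":0.18}
    - {"xyz":[0.51,-0.68,0],"turn":[0,0,0],"gripper":0.18}
    - {"xyz":[0.51,-0.68,0],"turn":[0,0,0],"gripper":0.18}
    - {"xyz":[0.51,-0.68,0],"turn":[0,0,0],"gripper":0.18}
    - {"xyz":[0.51,-0.68,0],"turn":[0,0,0],"gripper":0.18}
    - {"xyz":[0.51,-0.68,0],"turn":[0,0,0],"gripper":0.18}
    - {"xyz":[0,0,0],"turn":[0,0,0],"gripper":0.18}
    - {"xyz":[0,0,0],"turn":[0,0,0],"gripper":0.18}

```text
time_s: 2.6
position: [0.5157, -0.2236, 0.2498]
tool_rot: [[0.973, -0.229, -0.001], [-0.229, -0.973, 0.0], [-0.001, -0.0, -1.0]]
ft_force: [-0.2, -0.8, -0.3]
grip_width: 0.0507
```

>>> step_arm:
  steps:
    - {"xyz":[0,0,0.75],"turn":[0,0,0],"gripper":0.18}
    - {"xyz":[0,0,0.75],"turn":[0,0,0],"gripper":0.18}
    - {"xyz":[0,0,0.75],"turn":[0,0,0],"gripper":0.18}
    - {"xyz":[0,0,0.75],"turn":[0,0,0],"gripper":0.18}
    - {"xyz":[0,0,0.75],"turn":[0,0,0],"gripper":0.18}
    - {"xyz":[0,0,0.75],"turn":[0,0,0],"gripper":0.18}
    - {"xyz":[0,0,0.75],"turn":[0,0,0],"gripper":0.18}
    - {"xyz":[0,0,0],"turn":[0,0,0],"gripper":0.18}
    - {"xyz":[0,0,0],"turn":[0,0,0],"gripper":0.18}

```text
time_s: 3.35
position: [0.5141, -0.2253, 0.04]
tool_rot: [[0.973, -0.232, -0.002], [-0.232, -0.973, 0.001], [-0.002, -0.001, -1.0]]
ft_force: [0.4, -0.2, 0.5]
grip_width: 0.0503
```

```bash
python3 - <<'E'
from meas import *
im,d=cams.get_image("side");p=cloud("side",d)
t=np.array([.5157,-.2236]);f=np.array([.229,.973]);l=np.array([.973,-.229])
r=p[...,:2]-t;a=r@f;b=r@l
m=(abs(a)<.03)&(abs(b)<.06)&(p[...,2]>.005)&(p[...,2]<.1)
q=p[m];print(m.sum(),"tip z",np.percentile(q[:,2],[1,3,10]),"lat",b[m].min(),b[m].max())
for s in(-1,1):
  k=m&(b*s>0);print(s,k.sum(),"z",p[k][:,2].min(),"fwd",a[k].min(),a[k].max(),"lat",b[k].min(),b[k].max())
c=cv2.resize(im[120:320,150:400],None,fx=3,fy=3);cv2.imwrite("pics/s1.png",c[:,:,::-1])
E
```

```text
1120 tip z [0.00696419 0.01015764 0.03107976] lat -0.059947455721992386 0.05931099625648448
-1 543 z 0.005276717120053731 fwd -0.020023026412739193 0.02950755243601208 lat -0.059947455721992386 -0.0005544569519426657
1 577 z 0.005148217580961401 fwd -0.019701254442634864 0.029946098600486977 lat 0.0003703225132565726 0.05931099625648448
```

View pics/s1.png

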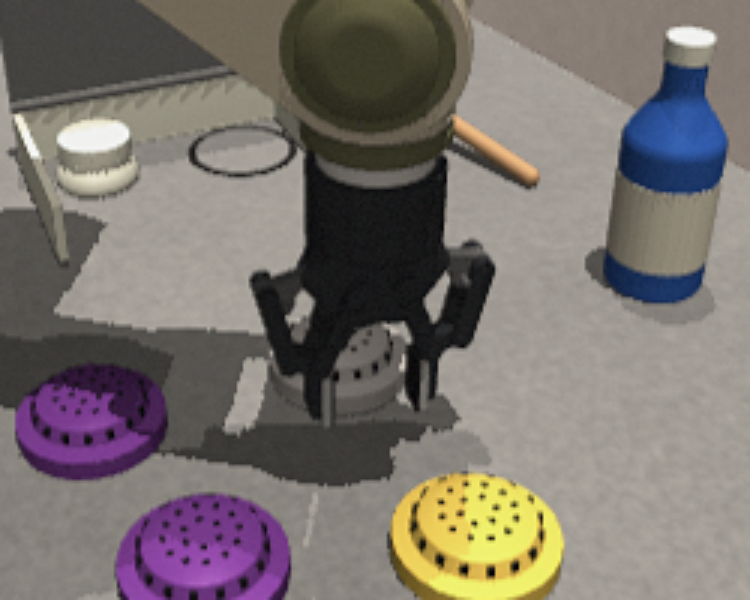

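The gripper straddles the strainer squarely. The fingertips are at crop (320,422) and (420,405). Next I'll work out tip height from these before descending.

```bash
python3 - <<'E'
from meas import *
t=np.array([.5141,-.2253]);f=np.array([.23,.973]);l=np.array([.973,-.23])
for x,y in((320,424),(420,409)):
  for z in(.014,.018,.022,.026,.03):
    r=ray("side",[(150+x/3,120+y/3)],z)[0,:2]-t;print(z,(r@f).round(4),(r@l).round(4))
E
```

```text
0.014 0.007 -0.0297
0.018 0.0026 -0.0308
0.022 -0.0019 -0.032
0.026 -0.0064 -0.0331
0.03 -0.0108 -0.0343
0.014 0.0045 0.0326
0.018 0.0001 0.031
0.022 -0.0043 0.0293
0.026 -0.0088 0.0276
0.03 -0.0132 0.0259
```

The tip height comes out at about 12 mm below the TCP, since the pads sit back when partly open. I'll descend in steps and watch the force.

>>> step_arm:
  steps:
    - {"xyz":[0,0,0.2],"turn":[0,0,0],"gripper":0.18}
    - {"xyz":[0,0,0.25],"turn":[0,0,0],"gripper":0.18}
    - {"xyz":[0,0,0],"turn":[0,0,0],"gripper":0.18}
    - {"xyz":[0,0,0],"turn":[0,0,0],"gripper":0.18}

```text
time_s: 3.73
position: [0.5149, -0.2246, 0.0223]
tool_rot: [[0.973, -0.231, -0.0], [-0.231, -0.973, 0.0], [-0.0, -0.0, -1.0]]
ft_force: [-0.6, 0.0, 0.3]
grip_width: 0.05
```

>>> step_arm:
  steps:
    - {"xyz":[0,0,0.1],"turn":[0,0,0],"gripper":0.18}
    - {"xyz":[0,0,0],"turn":[0,0,0],"gripper":0.18}
    - {"xyz":[0,0,0],"turn":[0,0,0],"gripper":0.18}

```text
time_s: 3.98
position: [0.515, -0.2247, 0.0184]
tool_rot: [[0.973, -0.231, 0.0], [-0.231, -0.973, -0.0], [0.0, 0.0, -1.0]]
ft_force: [0.2, 0.2, 0.7]
grip_width: 0.0504
```

>>> step_arm:
  steps:
    - {"xyz":[0,-0.2,0],"turn":[0,0,0],"gripper":0.18}
    - {"xyz":[0,-0.2,0],"turn":[0,0,0],"gripper":0.18}
    - {"xyz":[0,-0.1,0],"turn":[0,0,0],"gripper":0.18}
    - {"xyz":[0,-0.1,0],"turn":[0,0,0],"gripper":0.18}
    - {"xyz":[0,-0.1,0],"turn":[0,0,0],"gripper":0.18}
    - {"xyz":[0,-0.2,0],"turn":[0,0,0],"gripper":0.18}
    - {"xyz":[0,-0.3,0],"turn":[0,0,0],"gripper":0.18}
    - {"xyz":[0,-0.3,0],"turn":[0,0,0],"gripper":0.18}
    - {"xyz":[0,-0.3,0],"turn":[0,0,0],"gripper":0.18}
    - {"xyz":[0,-0.3,0],"turn":[0,0,0],"gripper":0.18}
    - {"xyz":[0,-0.3,0],"turn":[0,0,0],"gripper":0.18}
    - {"xyz":[0,-0.3,0],"turn":[0,0,0],"gripper":0.18}
    - {"xyz":[0,-0.3,0],"turn":[0,0,0],"gripper":0.18}
    - {"xyz":[0,-0.3,0],"turn":[0,0,0],"gripper":0.18}
    - {"xyz":[0,-0.2,0],"turn":[0,0,0],"gripper":0.18}
    - {"xyz":[0,-0.1,0],"turn":[0,0,0],"gripper":0.18}
    - {"xyz":[0,0,0],"turn":[0,0,0],"gripper":0.18}

```text
time_s: 5.4
position: [0.5483, -0.0836, 0.0183]
tool_rot: [[0.973, -0.23, -0.0], [-0.23, -0.973, 0.0], [-0.0, -0.0, -1.0]]
ft_force: [0.5, -0.8, 0.0]
grip_width: 0.0503
```

```bash
cat > chk.py <<'E'
from meas import *
from rig import env
import sys
s=env.observe();print("tcp",s["position"].round(4),"F",s["ft_force"].round(1),"t",s["time_s"])
im,d=cams.get_image("top");p=cloud("top",d)
im2,d2=cams.get_image("side")
cv2.imwrite(f"pics/{sys.argv[1]}.png",np.hstack([im[80:300,80:400],im2[80:300,120:440]])[:,:,::-1])
np.savez("pics/last.npz",im=im,d=d,im2=im2,d2=d2)
E
python3 chk.py c2; python3 -c "
import cv2;a=cv2.imread('pics/c2.png');cv2.imwrite('pics/c2.png',cv2.resize(a,None,fx=1.25,fy=1.25))"
```

```text
tcp [ 0.5483 -0.0836  0.0183] F [ 0.5 -0.8  0. ] t 5.4
```

View pics/c2.png

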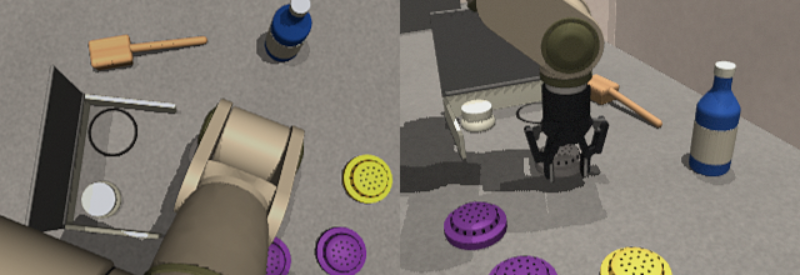

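The strainer is riding in the cradle, seen at about (570,160) in the composite's side half. Nothing else has moved, so I'll go on into the box.

>>> step_arm:
  steps:
    - {"xyz":[0,-0.1,0],"turn":[0,0,0],"gripper":0.18}
    - {"xyz":[0,-0.2,0],"turn":[0,0,0],"gripper":0.18}
    - {"xyz":[0,-0.3,0],"turn":[0,0,0],"gripper":0.18}
    - {"xyz":[0,-0.3,0],"turn":[0,0,0],"gripper":0.18}
    - {"xyz":[0,-0.3,0],"turn":[0,0,0],"gripper":0.18}
    - {"xyz":[0,-0.3,0],"turn":[0,0,0],"gripper":0.18}
    - {"xyz":[0,-0.3,0],"turn":[0,0,0],"gripper":0.18}
    - {"xyz":[0,-0.3,0],"turn":[0,0,0],"gripper":0.18}
    - {"xyz":[0,-0.3,0],"turn":[0,0,0],"gripper":0.18}
    - {"xyz":[0,-0.3,0],"turn":[0,0,0],"gripper":0.18}
    - {"xyz":[0,-0.3,0],"turn":[0,0,0],"gripper":0.18}
    - {"xyz":[0,-0.3,0],"turn":[0,0,0],"gripper":0.18}
    - {"xyz":[0,-0.3,0],"turn":[0,0,0],"gripper":0.18}
    - {"xyz":[0,-0.3,0],"turn":[0,0,0],"gripper":0.18}
    - {"xyz":[0,-0.3,0],"turn":[0,0,0],"gripper":0.18}
    - {"xyz":[0,-0.2,0],"turn":[0,0,0],"gripper":0.18}
    - {"xyz":[0,-0.1,0],"turn":[0,0,0],"gripper":0.18}
    - {"xyz":[0,-0.05,0],"turn":[0,0,0],"gripper":0.18}
    - {"xyz":[0,0,0],"turn":[0,0,0],"gripper":0.18}

```text
time_s: 7.08
position: [0.5903, 0.0928, 0.0184]
tool_rot: [[0.973, -0.231, 0.0], [-0.231, -0.973, 0.0], [0.0, -0.0, -1.0]]
ft_force: [0.9, -0.0, -0.8]
grip_width: 0.0504
```

```bash
python3 chk.py c3; python3 - <<'E'
import cv2,numpy as np
from meas import *
f=np.load("pics/last.npz");im=f["im"];im2=f["im2"]
w,dw=cams.get_image("wrist")
a=cv2.resize(im[100:300,80:280],(400,400));b=cv2.resize(w,(400,300))
o=np.zeros((400,800,3),np.uint8);o[:,:400]=a;o[:300,400:]=b
cv2.imwrite("pics/c3.png",o[:,:,::-1])
for n,d,g in(("top",f["d"],im),("side",f["d2"],im2)):
    p=cloud(n,d);m=(p[...,2]>.008)&(p[...,2]<.034)&(np.hypot(p[...,0]-.603,p[...,1]-.145)<.055)
    q=p[m][:,:2].astype(np.float32);print(n,m.sum(),cv2.minEnclosingCircle(q) if len(q)>5 else "")
E
```

```text
tcp [0.5903 0.0928 0.0184] F [ 0.9 -0.  -0.8] t 7.0833
top 0 
side 365 ((0.6054767370223999, 0.13894018530845642), 0.05198141932487488)
```

View pics/c3.png

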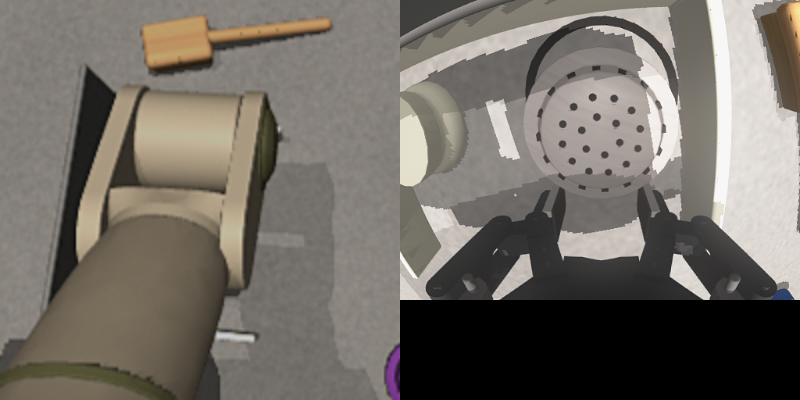

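In the wrist view the strainer, centred near (601,120), is lined up with the ring near (600,90) and about 20 mm short. Before the last push I'll check that the arm clears the raised cover.

```bash
python3 - <<'E'
from meas import *
f=np.load("pics/last.npz");o=np.array([.5402,.1369]);ex=np.array([.097,.9953])
for n,d,g in(("top",f["d"],f["im"]),("side",f["d2"],f["im2"])):
    p=cloud(n,d);bx=(p[...,:2]-o)@ex;r=np.hypot(p[...,0],p[...,1])
    arm=(p[...,2]>.06)&(p[...,2]<.9)&(r<.75)&(g[...,0].astype(int)-g[...,2]>12)
    for z0 in np.arange(.1,.5,.04):
        k=arm&(p[...,2]>z0)&(p[...,2]<z0+.04)&(p[...,0]>.38)
        if k.sum()>10:print(n,round(z0,2),k.sum(),"max bx",np.percentile(bx[k],99).round(3),"x",np.median(p[k][:,0]).round(3))
E
```

```text
top 0.22 22 max bx -0.057 x 0.548
top 0.26 2992 max bx 0.017 x 0.587
top 0.3 1184 max bx 0.02 x 0.568
top 0.34 2347 max bx 0.016 x 0.518
top 0.38 1351 max bx -0.008 x 0.487
top 0.42 1933 max bx -0.008 x 0.462
top 0.46 2379 max bx -0.009 x 0.438
side 0.18 377 max bx 0.075 x 0.567
side 0.22 702 max bx -0.093 x 0.571
side 0.26 1429 max bx -0.06 x 0.548
side 0.3 1538 max bx -0.054 x 0.497
side 0.34 1357 max bx -0.052 x 0.459
side 0.38 1406 max bx -0.056 x 0.43
side 0.42 174 max bx -0.071 x 0.414
```

>>> step_arm:
  steps:
    - {"xyz":[0,-0.05,0],"turn":[0,0,0],"gripper":0.18}
    - {"xyz":[0,-0.1,0],"turn":[0,0,0],"gripper":0.18}
    - {"xyz":[0,-0.1,0],"turn":[0,0,0],"gripper":0.18}
    - {"xyz":[0,-0.1,0],"turn":[0,0,0],"gripper":0.18}
    - {"xyz":[0,-0.08,0],"turn":[0,0,0],"gripper":0.18}
    - {"xyz":[0,-0.05,0],"turn":[0,0,0],"gripper":0.18}
    - {"xyz":[0,0,0],"turn":[0,0,0],"gripper":0.18}
    - {"xyz":[0,0,0],"turn":[0,0,0],"gripper":0.18}
    - {"xyz":[0,0,0],"turn":[0,0,0],"gripper":0.18}
    - {"xyz":[0,0,0],"turn":[0,0,0],"gripper":0.18}

```text
time_s: 8.07
position: [0.5944, 0.1113, 0.0182]
tool_rot: [[0.973, -0.231, -0.001], [-0.231, -0.973, 0.0], [-0.001, -0.0, -1.0]]
ft_force: [-2.8, 0.9, 0.1]
grip_width: 0.0503
```

```bash
python3 chk.py c4; python3 - <<'E'
from meas import *
w,dw=cams.get_image("wrist");i=cams.camera_info("wrist");print({k:np.round(i[k],4).tolist() for k in i})
np.savez("pics/w4.npz",w=w,d=dw);cv2.imwrite("pics/w4.png",w[:,:,::-1])
E
```

```text
tcp [0.5944 0.1113 0.0182] F [-2.8  0.9  0.1] t 8.0667
{'fx': 297.3186, 'fy': 297.3186, 'cx': 257.2462, 'cy': 188.1192, 'extrinsics': [[0.9731, -0.2182, -0.0734, 0.612], [-0.2302, -0.9232, -0.3077, 0.1908], [-0.0007, 0.3163, -0.9487, 0.1417], [0.0, 0.0, 0.0, 1.0]]}
```

View pics/w4.png

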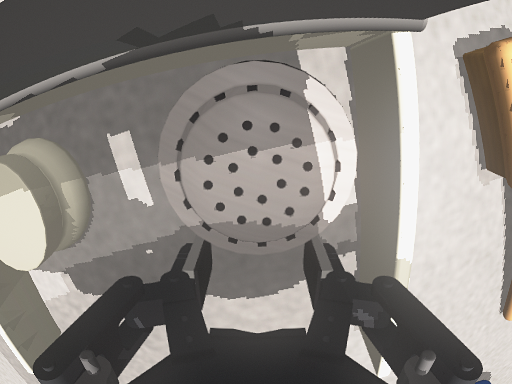

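The strainer now covers the ring in the wrist view, with its rim from (159,160) to (357,170) and its top at (255,62). Now I'll turn the rim points into a position and check against the walls.

```bash
python3 - <<'E'
from meas import *
i=cams.camera_info("wrist");E=np.array(i["extrinsics"])
def wr(uv,z):
    u=np.array(uv,float);x=(u[:,0]-i["cx"]);y=u[:,1]-i["cy"];r=np.hypot(x,y);t=r/i["fx"]
    d=np.c_[x/r*np.sin(t),y/r*np.sin(t),np.cos(t)]@E[:3,:3].T
    return E[:3,3]+d*((z-E[2,3])/d[:,2])[:,None]
q=wr([(159,160),(357,170),(255,62),(190,230),(335,217),(190,90),(322,88),(170,200),(260,253)],.014)
c,r=cv2.minEnclosingCircle(q[:,:2].astype(np.float32));print("rim",c,r)
A=np.c_[2*q[:,:2],np.ones(len(q))];s=np.linalg.lstsq(A,(q[:,:2]**2).sum(1),rcond=None)[0];print("lsq",s[:2],np.sqrt(s[2]+s[:2]@s[:2]))
o=np.array([.5402,.1369]);ex=np.array([.097,.9953]);ey=np.array([-.9953,.097])
b=s[:2]-o;print("box frame",b@ex,b@ey,"mark (.030,-.065)")
f=np.load("pics/last.npz")
for n,d,g in(("side",f["d2"],f["im2"]),):
    p=cloud(n,d);m=(p[...,2]>.008)&(p[...,2]<.036)&(np.hypot(p[...,0]-.605,p[...,1]-.158)<.05)
    print(n,m.sum(),cv2.minEnclosingCircle(p[m][:,:2].astype(np.float32)))
E
```

```text
rim (0.6047619581222534, 0.15904609858989716) 0.045792002230882645
lsq [0.6047335  0.15938945] 0.04498840581931287
box frame 0.028643498239698036 -0.06204871873585133 mark (.030,-.065)
side 347 ((0.6063116788864136, 0.1564951092004776), 0.04835331067442894)
```

The strainer is about 3 mm from the mark in the wrist view and 4 mm in the side view, both within tolerance. I'll back off, lift, shut the fingers and turn to line up with the box axis.

>>> step_arm:
  steps:
    - {"xyz":[0,0.1,0],"turn":[0,0,0],"gripper":0.18}
    - {"xyz":[0,0.3,0],"turn":[0,0,0],"gripper":0.18}
    - {"xyz":[0,0.5,0],"turn":[0,0,0],"gripper":0.18}
    - {"xyz":[0,0.5,0],"turn":[0,0,0],"gripper":0.18}
    - {"xyz":[0,0.3,0],"turn":[0,0,0],"gripper":-1}
    - {"xyz":[0,0,-0.5],"turn":[0,0,0],"gripper":-1}
    - {"xyz":[0,0,-0.75],"turn":[0,0,0],"gripper":-1}
    - {"xyz":[0,0,-0.75],"turn":[0,0,0],"gripper":-1}
    - {"xyz":[0,0,-0.75],"turn":[0,0,0],"gripper":-1}
    - {"xyz":[0,0,-0.75],"turn":[0,0,-0.85],"gripper":-1}
    - {"xyz":[0,0,-0.75],"turn":[0,0,-0.85],"gripper":-1}
    - {"xyz":[0,0,-0.75],"turn":[0,0,0],"gripper":-1}
    - {"xyz":[0,0,-0.75],"turn":[0,0,0],"gripper":-1}
    - {"xyz":[0,0,-0.75],"turn":[0,0,0],"gripper":-1}
    - {"xyz":[0,0,-0.75],"turn":[0,0,0],"gripper":-1}
    - {"xyz":[0,0,-0.25],"turn":[0,0,0],"gripper":-1}
    - {"xyz":[0,0,0],"turn":[0,0,0],"gripper":-1}
    - {"xyz":[0,0,0],"turn":[0,0,0],"gripper":-1}

```text
time_s: 9.72
position: [0.5789, 0.0445, 0.318]
tool_rot: [[0.995, -0.097, 0.0], [-0.097, -0.995, -0.0], [0.0, 0.0, -1.0]]
ft_force: [-0.6, 0.3, -0.6]
grip_width: 0.0001
```

```bash
python3 chk.py c5; python3 - <<'E'
from meas import *
f=np.load("pics/last.npz");o=np.array([.5402,.1369]);ex=np.array([.097,.9953]);ey=np.array([-.9953,.097])
p=cloud("side",f["d2"])
m=(p[...,2]>.007)&(p[...,2]<.036)&(np.hypot(p[...,0]-.605,p[...,1]-.158)<.056)
print("side strainer",m.sum(),cv2.minEnclosingCircle(p[m][:,:2].astype(np.float32)))
for n,d,g in(("side",f["d2"],f["im2"]),("top",f["d"],f["im"])):
    p=cloud(n,d);bx=(p[...,:2]-o)@ex;by=(p[...,:2]-o)@ey
    m=(p[...,2]>.09)&(p[...,2]<.24)&(abs(by)<.12)&(bx>.04)&(bx<.15)&(g.max(2)<110)
    if m.sum()>50:
        c=np.polyfit(p[m][:,2],bx[m],1);print(n,m.sum(),"slope",c,"angle",np.pi/2+np.arctan(c[0]),"zmax",np.percentile(p[m][:,2],99))
E
```

```text
tcp [0.5789 0.0445 0.318 ] F [-0.6  0.3 -0.6] t 9.7167
side strainer 691 ((0.6094453930854797, 0.16194979846477509), 0.05374938249588013)
side 4789 slope [-0.02108455  0.0818276 ] angle 1.5497148977317186 zmax 0.2230136556416949
top 604 slope [-0.02393847  0.08162126] angle 1.5468624267028996 zmax 0.16629994068502602
```

Cover angle is 1.55 rad and the outer face is at box x ≈ 0.084. I'll pass over the cover and come down behind it.

>>> step_arm:
  steps:
    - {"xyz":[-0.15,-0.7,0],"turn":[0,0,0],"gripper":-1}
    - {"xyz":[-0.15,-0.7,0],"turn":[0,0,0],"gripper":-1}
    - {"xyz":[-0.15,-0.7,0],"turn":[0,0,0],"gripper":-1}
    - {"xyz":[-0.15,-0.7,0],"turn":[0,0,0],"gripper":-1}
    - {"xyz":[-0.15,-0.7,0],"turn":[0,0,0],"gripper":-1}
    - {"xyz":[-0.15,-0.7,0],"turn":[0,0,0],"gripper":-1}
    - {"xyz":[-0.15,-0.7,0],"turn":[0,0,0],"gripper":-1}
    - {"xyz":[-0.15,-0.8,0],"turn":[0,0,0],"gripper":-1}
    - {"xyz":[0,0,0],"turn":[0,0,0],"gripper":-1}
    - {"xyz":[0,0,0],"turn":[0,0,0],"gripper":-1}
    - {"xyz":[0,0,0.7],"turn":[0,0,0],"gripper":-1}
    - {"xyz":[0,0,0.7],"turn":[0,0,0],"gripper":-1}
    - {"xyz":[0,0,0.7],"turn":[0,0,0],"gripper":-1}
    - {"xyz":[0,0,0.7],"turn":[0,0,0],"gripper":-1}
    - {"xyz":[0,0,0],"turn":[0,0,0],"gripper":-1}
    - {"xyz":[0,0,0],"turn":[0,0,0],"gripper":-1}

```text
time_s: 11.15
position: [0.5531, 0.2756, 0.2055]
tool_rot: [[0.995, -0.098, -0.003], [-0.098, -0.995, -0.001], [-0.003, 0.001, -1.0]]
ft_force: [-0.1, 0.1, 1.4]
grip_width: -0.0
```

```bash
python3 - <<'E'
import numpy as np
from rig import env
s=env.observe();o=np.array([.5402,.1369]);ex=np.array([.097,.9953]);ey=np.array([-.9953,.097])
p=s["position"];b=p[:2]-o;bx,z=b@ex,p[2];print("bx",bx,"by",b@ey,"z",z,"q",s["q"].round(1))
r=.14
tx,tz=bx,z
L=[]
# waypoint: contact corner = (bx-.011, z-.019)
for th in np.arange(1.5,-.001,-.05):
    c=np.array([.084-r*np.cos(th)+.003*np.sin(th)+.011,.055+r*np.sin(th)+.003*np.cos(th)+.019])
    L.append((round(th,2),c))
prev=np.array([bx,z])
for th,c in L:
    d=(c-prev)/.04;print(th,c.round(4),"dy,dz",np.round([d[0],-d[1]],3));prev=c
E
```

```text
bx 0.13925347292248502 by 0.0006252255121592152 z 0.20546677921052448 q [15.5 30.6 67.  -0.  82.6 21.1]
1.5 [0.0881 0.2139] dy,dz [-1.279 -0.21 ]
1.45 [0.0811 0.2133] dy,dz [-0.175  0.013]
1.4 [0.0742 0.2125] dy,dz [-0.174  0.022]
1.35 [0.0673 0.2113] dy,dz [-0.172  0.03 ]
1.3 [0.0604 0.2097] dy,dz [-0.171  0.039]
1.25 [0.0537 0.2078] dy,dz [-0.168  0.047]
1.2 [0.0471 0.2056] dy,dz [-0.166  0.056]
1.15 [0.0406 0.203 ] dy,dz [-0.163  0.064]
1.1 [0.0342 0.2001] dy,dz [-0.159  0.072]
1.05 [0.0279 0.1969] dy,dz [-0.156  0.08 ]
1.0 [0.0219 0.1934] dy,dz [-0.152  0.088]
0.95 [0.016  0.1896] dy,dz [-0.147  0.095]
0.9 [0.0103 0.1855] dy,dz [-0.142  0.102]
0.85 [0.0049 0.1812] dy,dz [-0.137  0.109]
0.8 [-0.0004  0.1765] dy,dz [-0.131  0.116]
0.75 [-0.0054  0.1716] dy,dz [-0.125  0.122]
0.7 [-0.0101  0.1665] dy,dz [-0.119  0.128]
0.65 [-0.0146  0.1611] dy,dz [-0.112  0.134]
0.6 [-0.0189  0.1555] dy,dz [-0.105  0.14 ]
0.55 [-0.0228  0.1497] dy,dz [-0.098  0.145]
0.5 [-0.0264  0.1438] dy,dz [-0.091  0.15 ]
0.45 [-0.0298  0.1376] dy,dz [-0.083  0.154]
0.4 [-0.0328  0.1313] dy,dz [-0.076  0.158]
0.35 [-0.0355  0.1248] dy,dz [-0.068  0.161]
0.3 [-0.0379  0.1182] dy,dz [-0.059  0.165]
0.25 [-0.0399  0.1115] dy,dz [-0.051  0.167]
0.2 [-0.0416  0.1048] dy,dz [-0.043  0.17 ]
0.15 [-0.043   0.0979] dy,dz [-0.034  0.172]
0.1 [-0.044  0.091] dy,dz [-0.026  0.173]
0.05 [-0.0447  0.084 ] dy,dz [-0.017  0.174]
-0.0 [-0.045  0.077] dy,dz [-0.008  0.175]
```

Moving towards the box opening is +tool y. I'll approach softly, then follow the arc at about 0.6 rad/s.

>>> step_arm:
  steps:
    - {"xyz":[0,0.4,-0.21],"turn":[0,0,0],"gripper":-1}
    - {"xyz":[0,0.3,0],"turn":[0,0,0],"gripper":-1}
    - {"xyz":[0,0.15,0],"turn":[0,0,0],"gripper":-1}
    - {"xyz":[0,0.14,0],"turn":[0,0,0],"gripper":-1}
    - {"xyz":[0,0.14,0],"turn":[0,0,0],"gripper":-1}
    - {"xyz":[0,0.15,0],"turn":[0,0,0],"gripper":-1}
    - {"xyz":[0,0.175,0.013],"turn":[0,0,0],"gripper":-1}
    - {"xyz":[0,0.174,0.022],"turn":[0,0,0],"gripper":-1}
    - {"xyz":[0,0.172,0.03],"turn":[0,0,0],"gripper":-1}
    - {"xyz":[0,0.171,0.039],"turn":[0,0,0],"gripper":-1}
    - {"xyz":[0,0.168,0.047],"turn":[0,0,0],"gripper":-1}
    - {"xyz":[0,0.166,0.056],"turn":[0,0,0],"gripper":-1}
    - {"xyz":[0,0.163,0.064],"turn":[0,0,0],"gripper":-1}
    - {"xyz":[0,0,0],"turn":[0,0,0],"gripper":-1}

```text
time_s: 12.32
position: [0.5434, 0.177, 0.2032]
tool_rot: [[0.995, -0.098, -0.001], [-0.098, -0.995, -0.001], [-0.001, 0.001, -1.0]]
ft_force: [0.9, 0.8, 0.2]
grip_width: -0.0
```

```bash
cat > cov.py <<'E'
import sys,os
from meas import *
os.system("python3 chk.py "+sys.argv[1])
f=np.load("pics/last.npz");o=np.array([.5402,.1369]);ex=np.array([.097,.9953]);ey=np.array([-.9953,.097])
for n,d,g in(("side",f["d2"],f["im2"]),("top",f["d"],f["im"])):
    p=cloud(n,d);bx=(p[...,:2]-o)@ex;by=(p[...,:2]-o)@ey;z=p[...,2]
    m=(z>.045)&(z<.24)&(abs(by)<.12)&(abs(by)>.05)&(bx>-.1)&(bx<.15)&(g.max(2)<125)&(g.max(2).astype(int)-g.min(2)<12)
    if m.sum()>50:
        th=np.arctan2(z[m]-.055,.084-bx[m]);print(n,m.sum(),"angle pct",np.percentile(th,[10,50,90]).round(3))
E
python3 cov.py c6
```

```text
tcp [0.5434 0.177  0.2032] F [0.9 0.8 0.2] t 12.3167
this script no longer has the robotException ignored in: <_io.TextIOWrapper mode='rw' encoding='UTF-8'>
Traceback (most recent call last):
BrokenPipeError: [Errno 32] Broken pipe
```

```bash
sed -i '/os.system/d' cov.py; python3 cov.py; python3 - <<'E'
import numpy as np,cv2
f=np.load("pics/last.npz");cv2.imwrite("pics/c6.png",cv2.resize(f["im2"][50:250,100:350],None,fx=2.5,fy=2.5)[:,:,::-1])
E
```

```text
side 2914 angle pct [0.952 1.132 1.153]
top 720 angle pct [1.152 1.181 1.24 ]
```

View pics/c6.png

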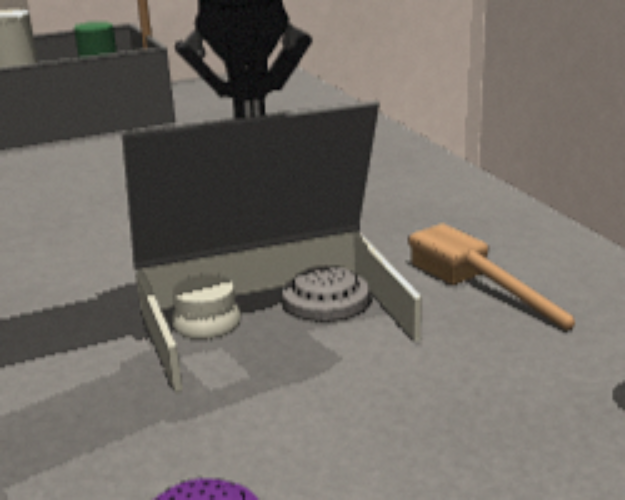

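The cover follows the fingers at 1.15 rad, as planned. The strainer at (327,292) covers the mark and the tub at (207,305) hasn't moved. I'll continue along the arc.

>>> step_arm:
  steps:
    - {"xyz":[0,0.159,0.072],"turn":[0,0,0],"gripper":-1}
    - {"xyz":[0,0.156,0.08],"turn":[0,0,0],"gripper":-1}
    - {"xyz":[0,0.152,0.088],"turn":[0,0,0],"gripper":-1}
    - {"xyz":[0,0.147,0.095],"turn":[0,0,0],"gripper":-1}
    - {"xyz":[0,0.142,0.102],"turn":[0,0,0],"gripper":-1}
    - {"xyz":[0,0.137,0.109],"turn":[0,0,0],"gripper":-1}
    - {"xyz":[0,0.131,0.116],"turn":[0,0,0],"gripper":-1}
    - {"xyz":[0,0.125,0.122],"turn":[0,0,0],"gripper":-1}
    - {"xyz":[0,0.119,0.128],"turn":[0,0,0],"gripper":-1}
    - {"xyz":[0,0.112,0.134],"turn":[0,0,0],"gripper":-1}
    - {"xyz":[0,0.105,0.14],"turn":[0,0,0],"gripper":-1}
    - {"xyz":[0,0.098,0.145],"turn":[0,0,0],"gripper":-1}
    - {"xyz":[0,0.091,0.15],"turn":[0,0,0],"gripper":-1}
    - {"xyz":[0,0,0],"turn":[0,0,0],"gripper":-1}

```text
time_s: 13.58
position: [0.5366, 0.111, 0.1433]
tool_rot: [[0.995, -0.097, -0.002], [-0.097, -0.995, -0.0], [-0.002, 0.0, -1.0]]
ft_force: [-0.2, -0.2, -0.5]
grip_width: 0.0003
```

>>> step_arm:
  steps:
    - {"xyz":[0,0.083,0.154],"turn":[0,0,0],"gripper":-1}
    - {"xyz":[0,0.076,0.158],"turn":[0,0,0],"gripper":-1}
    - {"xyz":[0,0.068,0.161],"turn":[0,0,0],"gripper":-1}
    - {"xyz":[0,0.059,0.165],"turn":[0,0,0],"gripper":-1}
    - {"xyz":[0,0.051,0.167],"turn":[0,0,0],"gripper":-1}
    - {"xyz":[0,0.043,0.17],"turn":[0,0,0],"gripper":-1}
    - {"xyz":[0,0.034,0.172],"turn":[0,0,0],"gripper":-1}
    - {"xyz":[0,0.026,0.173],"turn":[0,0,0],"gripper":-1}
    - {"xyz":[0,0.017,0.1],"turn":[0,0,0],"gripper":-1}
    - {"xyz":[0,0,0],"turn":[0,0,0],"gripper":-1}
    - {"xyz":[0,0,0],"turn":[0,0,0],"gripper":-1}

```text
time_s: 14.5
position: [0.5353, 0.0935, 0.0876]
tool_rot: [[0.995, -0.097, -0.001], [-0.097, -0.995, 0.0], [-0.001, -0.0, -1.0]]
ft_force: [-0.6, 0.5, 0.2]
grip_width: -0.0001
```

>>> step_arm:
  steps:
    - {"xyz":[0,0,0.08],"turn":[0,0,0],"gripper":-1}
    - {"xyz":[0,0,0.08],"turn":[0,0,0],"gripper":-1}
    - {"xyz":[0,0,0.05],"turn":[0,0,0],"gripper":-1}
    - {"xyz":[0,0,0],"turn":[0,0,0],"gripper":-1}
    - {"xyz":[0,0,0],"turn":[0,0,0],"gripper":-1}

```text
time_s: 14.92
position: [0.5353, 0.0935, 0.0793]
tool_rot: [[0.995, -0.097, -0.0], [-0.097, -0.995, 0.0], [-0.0, -0.0, -1.0]]
ft_force: [0.2, -0.2, -0.4]
grip_width: 0.0
```

>>> step_arm:
  steps:
    - {"xyz":[0,0,0.05],"turn":[0,0,0],"gripper":-1}
    - {"xyz":[0,0,0],"turn":[0,0,0],"gripper":-1}
    - {"xyz":[0,0,0],"turn":[0,0,0],"gripper":-1}

```text
time_s: 15.17
position: [0.5353, 0.0935, 0.0774]
tool_rot: [[0.995, -0.097, -0.0], [-0.097, -0.995, 0.0], [-0.0, -0.0, -1.0]]
ft_force: [0.1, -0.1, 0.6]
grip_width: 0.0001
```

>>> step_arm:
  steps:
    - {"xyz":[0,0,0.03],"turn":[0,0,0],"gripper":-1}
    - {"xyz":[0,0,0],"turn":[0,0,0],"gripper":-1}
    - {"xyz":[0,0,0],"turn":[0,0,0],"gripper":-1}

```text
time_s: 15.42
position: [0.5355, 0.0935, 0.077]
tool_rot: [[0.995, -0.097, 0.001], [-0.097, -0.995, -0.0], [0.001, 0.0, -1.0]]
ft_force: [-2.8, -0.7, 6.8]
grip_width: 0.0003
```

```bash
python3 chk.py c7; python3 - <<'E'
from meas import *
f=np.load("pics/last.npz");o=np.array([.5402,.1369]);ex=np.array([.097,.9953]);ey=np.array([-.9953,.097])
for n,d,g in(("side",f["d2"],f["im2"]),("top",f["d"],f["im"])):
    p=cloud(n,d);bx=(p[...,:2]-o)@ex;by=(p[...,:2]-o)@ey;z=p[...,2]
    m=(z>.045)&(z<.09)&(abs(by)<.115)&(abs(by)>.05)&(bx>-.082)&(bx<.08)
    if m.sum()>30:print(n,m.sum(),"slope/int",np.polyfit(bx[m],z[m],1),"z",np.percentile(z[m],[5,50,95]).round(4))
    print(n, "edge", [np.median(z[m&(bx<-.07)]).round(4), np.median(z[m&(bx>.06)]).round(4)])
E
```

```text
tcp [0.5355 0.0935 0.077 ] F [-2.8 -0.7  6.8] t 15.4167
side 1490 slope/int [0.00200798 0.05831598] z [0.0571 0.0583 0.0596]
side edge [np.float64(0.0582), np.float64(0.0584)]
top 815 slope/int [0.0010802  0.05781469] z [0.0555 0.0578 0.0601]
top edge [np.float64(0.0579), np.float64(0.058)]
```

Force rose to 6.8 N, which is the cover on its stop. The cover's top face is flat at 58 mm all over, so it's shut. I'll lift off and check.

>>> step_arm:
  steps:
    - {"xyz":[0,0,-0.05],"turn":[0,0,0],"gripper":-1}
    - {"xyz":[0,0,-0.3],"turn":[0,0,0],"gripper":-1}
    - {"xyz":[0,0,-0.7],"turn":[0,0,0],"gripper":-1}
    - {"xyz":[0,0,-0.7],"turn":[0,0,0],"gripper":-1}
    - {"xyz":[0,0,-0.7],"turn":[0,0,0],"gripper":-1}
    - {"xyz":[0,0,-0.7],"turn":[0,0,0],"gripper":-1}
    - {"xyz":[0,0,-0.7],"turn":[0,0,0],"gripper":-1}
    - {"xyz":[0,0,0],"turn":[0,0,0],"gripper":-1}
    - {"xyz":[0,0,0],"turn":[0,0,0],"gripper":-1}

```text
time_s: 16.27
position: [0.5357, 0.0935, 0.2314]
tool_rot: [[0.995, -0.097, 0.003], [-0.097, -0.995, -0.0], [0.003, -0.0, -1.0]]
ft_force: [-0.5, -0.3, -0.9]
grip_width: -0.0003
```

```bash
python3 chk.py c8; python3 - <<'E'
from meas import *
f=np.load("pics/last.npz");o=np.array([.5402,.1369]);ex=np.array([.097,.9953]);ey=np.array([-.9953,.097])
p=cloud("side",f["d2"]);bx=(p[...,:2]-o)@ex;by=(p[...,:2]-o)@ey;z=p[...,2]
m=(z>.045)&(z<.09)&(abs(by)<.115)&(bx>-.082)&(bx<.08)
print(m.sum(),np.polyfit(bx[m],z[m],1))
cv2.imwrite("pics/c8.png",cv2.resize(f["im2"][50:250,100:400],None,fx=2.5,fy=2.5)[:,:,::-1])
E
```

```text
tcp [0.5357 0.0935 0.2314] F [-0.5 -0.3 -0.9] t 16.2667
2714 [0.00231277 0.05830968]
```

View pics/c8.png

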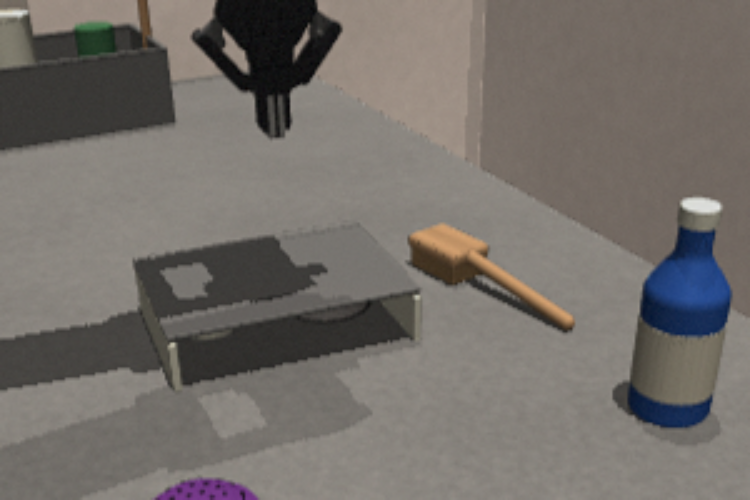

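The cover lies flat on the walls from (135,262) to (418,290), the gripper is clear, and the brush and bottle are in place. I'm handing in.

```bash
python3 -c "
from rig import order
print(order.close_job())"
```

```text
the job is handed in; nothing more can be done
None
```

The strainer is on the mark and the cover is shut. I handed the job in at about 16 s of the 58 s allowed; no verdict is reported.

- **Strainer:** I slid it along the floor in a straight line with the two fingers 50 mm apart. Its centre measured about 3 mm from the mark in the wrist view. The side-view fits before and after backing off put it 3–4 mm away, but those outlines were part-hidden or too large, so they are only a rough check. The limit is 14 mm.
- **Cover:** I lowered it with the shut fingers at about 0.6 rad/s. The wrist force read 6.8 N when it reached its stop. After lifting off, its top face was at 58 mm with a slope of about 0.002 rad, against a limit of 0.035 rad.
- **Bystanders:** The tub, last seen before the cover closed, and the bottle and brush looked unmoved in the pictures. I did not measure their positions again. The gripper ended about 150 mm clear of the cover.

No check failed. The first fingertip height from the depth image was unclear, so I worked it out from picked pixels and came down in small steps.

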